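# Aim the table lamp at the ring dish and switch it on

### The job

Light up the white ring dish: with the tip of a closed finger, gently push the brass lamp's arm round until the lamp head points straight at the middle of the ring dish and let the arm rest there, then press the orange button on top of the lamp's post fully in and let it spring back. Do not pinch, lift or shift anything, and leave the loose things on the table where they are.

Things in the scene. Friction and masses are not known exactly. Their poses are not given: they have to be found in the camera images.
- swivel_axis (a point): Lamp's swivel axis at arm mid-height, 150 mm up; turns with the arm: x points along the arm to the lamp head (where the lamp points), z up. Arm: level brass bar 12 mm wide, 20 mm high, bare from 20 to 130 mm out from the axis. Hub of 20 mm radius, 30 mm high, round the axis. Below: post of 9 mm radius on a fixed base disc of 70 mm radius, 20 mm high.
- lampbar_mid (a point): Point in the middle of the bar's section, 80 mm out from the swivel axis along the arm, 150 mm above the table; axes as swivel_axis. Farther out, from 130 to 185 mm from the axis, is the lamp head: a level white cylinder of 44 mm diameter with a yellow lens on its front face.
- lamp_arm (a joint): Swivel of the lamp arm in rad about the upright axis, growing counter-clockwise seen from above; 0 when the arm points along the base's own front, roughly at the robot. It turns a full turn either way, and friction (about 0.12 N m, so 1 to 2 N at 100 mm out) keeps it where it is left.
- switch_top (a point): Centre of the top of the orange push button (30 mm diameter), which sits on the lamp's post exactly on the swivel axis and is the highest part of the lamp, 187 mm above the table. Pressed straight down.
- switch (a joint): How far the orange button is pressed, in m: 0 up, 0.006 fully in, which takes 4 N; it springs back.
- ring_dish: Small white round ceramic ring dish, 94 mm across, 20 mm high, with a 40 mm high cone carrying a gold-coloured ring in its middle; origin at the centre of its underside. Loose; only to be pointed at.
- green_bowl: Green glass bowl, 130 mm across, 60 mm high, loose; origin under its centre. Leave alone.
- phone_stand: Steel phone stand, foot 85 x 75 mm, 105 mm high, loose; origin under the centre of its foot. Leave alone.
- candle: Candle in an amber glass, 76 mm across, 75 mm high, loose; origin under its centre. Leave alone.
- remote: Black remote control, 160 x 44 x 18 mm, long along its x, loose; origin under its centre. Leave alone.
Things that resemble listed ones, but are neither listed nor needed, are in the scene too. Several things have the shape of the ring_dish; the one meant has the colours described above.

How it is judged:
By the outcome, as a careful person would: the job done as asked, in the order asked, and still so for the second after the job is handed in, with the robot touching nothing.
It also fails if it takes over 51 s, if anything falls off the work surface, if the arm or the gripper's body presses on something with over 40 N, if the wrist force passes 120 N, or if a joint passes its speed limit or range.

### The arm

A 6-joint arm with a two-finger parallel gripper is mounted at the origin on the work surface. World frame = base frame: x ahead of the robot, y to its left, z up, the work surface at z = 0. Lengths are in m, angles in rad, forces in N, time in s.
With the tool pointing down it reaches from about 0.425 to 0.95 m from the base axis. Payload 3.5 kg.
Tool frame: the origin (TCP) lies midway between the tips of the shut fingers; the grasp point (between the pads) lies 19 mm behind it; z points along the fingers, y is the line along which they close (so a half turn about z gives the same grasp; the last joint's range is limited). The gripper opens to 85 mm and grips with 20 to 120 N. Pads are 22 mm wide; open, the fingers measure 114 mm over their backs; the gripper's body (76 mm by 85 mm) begins 54 mm behind the grasp point. The pads swing forward as they close: fully open they stand 13 mm farther back than shut.
Start: joints at [-1.285, 0.286, 1.577, -0, 1.279, -0.15], TCP at [0.285, -0.612, 0.231] pointing down, gripper open.
Joint ranges: [-2.77, 2.77], [-0.9, 2.22], [0.21, 2.48], [-1.53, 4.67], [0.24, 2.81], [-2.84, 2.84]. Speed limits (rad/s): [2.79, 2.79, 3.14, 3.14, 3.14, 3.14].

### API

Orientations are given as a unit quaternion [x, y, z, w].
In Python, from plant import ctrl gives the robot as it stands. The module is installed in compiled form; this text tells all that it offers.
- The arm moves only by the shell command python3 -m inch 'ROWS' [FORCE]. ROWS is JSON, a list of rows, each a list of 5 numbers: the closure, from 0 (fully open) to 1 (shut), then the shift along the tool's x, y, z in m, then the turn about the tool's z in degrees. A call has 1 to 5 rows; each row is the pose to reach, as a shift and turn from the pose commanded when the call began, along the tool's axes at that moment; what a row does not reach only later rows make up. A row lasts 1/12 s, in which the tool goes at most 41.7 mm and 7.16 degrees, less where a joint would pass 70% of its speed; a pose out of reach is approached as far as the arm can. A call with a gripper value outside its range is refused whole. The fingers move at their own pace and stop on an object; FORCE is the grip in N (left out, the last holds). Time passes only in rows, so rows that repeat a pose let the fingers close. It gives the time, the measured TCP pose, the force, the opening and the grip force at its end, in the units of the state.
- ctrl.get_state(): the state, without advancing time (a new reading comes with each control period).
- ctrl.read_camera(name): name is "scene" or "top"; returns a dict with "pixels" (384x512x3 uint8, red, green, blue), "depth" (384x512 float32, m along the optical axis (not along the pixel's ray), 0 where there is no reading), "fx", "fy", "cx", "cy" (pixels), "D" ([k1, k2, p1, p2, k3] as OpenCV has them; the pictures are not rectified), "xyz" and "rotation" of the camera in the world. Camera axes: x right, y down, z forward; pixel columns grow to the right and rows downward; lengths in m; the calibration is good to about 2 mm. A picture is of the moment at which its call begins.
- ctrl.sign_off(): hands the job in; it is judged then, once.
Trained networks look in a picture, given as the dict that the camera call returned (one of the last four; its "shot" number tells which), for a name from the list of things; names that differ only in an ending like _2 or _b are one class to them, and where a whole thing is asked for, a point or a joint stands for the part that bears it (a point fixed in the world has none). Each returns a list of dicts, best first, with "score" (0 to 1); they miss things now and then, are a little off and sometimes report something else, mostly with a low value. They report only what shows in the picture. A call takes as long as a camera call. They do not tell look-alikes from the thing itself.
- ctrl.spot_in(query, picture): "at" ([column, row] in pixels, amid what is visible of it).
- ctrl.tip_of(query, picture): "at" ([column, row] in pixels: a listed point, or the origin of a listed thing).
The state is a dict: "time": time; "qpos": joint angles; "dq": joint speeds; "joint_efforts": joint torques, N m; "eef_pos": TCP position; "tcp_rot": TCP orientation; "contact_force": force on the tool from outside, world axes, zero at the start; "wrist_torque": the same for the moment, N m; "opening": opening from 0.0 (shut) to 1.0 (fully open); "finger_force": force on a finger pad.
Only numpy, scipy, OpenCV 4.12 (cv2) and the standard library are available. Lean on these libraries where they do the work, as an engineer would, in place of code of your own. Each camera call takes 0.05 s, during which the arm holds its last target. There are 200 camera calls.

## Working session

There is one attempt and no reset: what is moved stays moved. The work goes in short steps, Python scripts to look and compute and a shell command to move; the robot and the scene stay as the last step left them, time stands still between calls to the robot, and variables do not carry over. Pictures are saved under pics/ and viewed, at most 10 in all, crops included, and the job is handed in when it is done.

```bash
mkdir -p pics; cat > h.py <<'E'
import numpy as np, cv2
from plant import ctrl
def ray(p,uv):
    K=np.array([[p['fx'],0,p['cx']],[0,p['fy'],p['cy']],[0,0,1]])
    n=cv2.undistortPoints(np.array([[uv]],float),K,np.array(p['D'],float))[0,0]
    R=rot(p); return np.array(p['xyz']),R@np.array([n[0],n[1],1])
def rot(p):
    R=np.array(p['rotation'],float)
    if R.size==4:
        from scipy.spatial.transform import Rotation as Q; R=Q.from_quat(R).as_matrix()
    return R.reshape(3,3)
def atz(p,uv,z):
    o,d=ray(p,uv); return o+d*(z-o[2])/d[2]
def dep(p,uv):
    o,d=ray(p,uv); u,v=int(round(uv[0])),int(round(uv[1]))
    w=p['depth'][max(v-1,0):v+2,max(u-1,0):u+2]; w=w[w>0]
    return o+d*np.median(w) if w.size else None
def two(p,a,q,b):
    o1,d1=ray(p,a);o2,d2=ray(q,b)
    s=np.linalg.lstsq(np.c_[d1,-d2],o2-o1,rcond=None)[0]
    x,y=o1+s[0]*d1,o2+s[1]*d2; return (x+y)/2,np.linalg.norm(x-y)
E
python3 - <<'E'
from h import *
np.set_printoptions(precision=4,suppress=True)
P={n:ctrl.read_camera(n) for n in('scene','top')}
for n,p in P.items():
    cv2.imwrite(f'pics/{n}0.png',p['pixels'][:,:,::-1]); print(n,p['xyz'],np.shape(p['rotation']))
Z=dict(swivel_axis=.15,lampbar_mid=.15,switch_top=.187,ring_dish=0,green_bowl=0,phone_stand=0,candle=0,remote=0)
for k,z in Z.items():
    for n,p in P.items():
        for r in ctrl.tip_of(k,p)[:4]:
            print(k,n,round(r['score'],2),np.round(r['at'],1),atz(p,r['at'],z),dep(p,r['at']))
print(ctrl.get_state())
E
```

```text
scene [ 1.0962 -0.8185  1.0164] (4,)
top [ 0.3853 -0.0053  1.3611] (4,)
swivel_axis scene 0.97 [237.1 171.9] [ 0.5154 -0.0181  0.15  ] [ 0.5286 -0.0362  0.1696]
swivel_axis top 0.82 [270.9 204.4] [ 0.5132 -0.0193  0.15  ] [ 0.5092 -0.0188  0.1883]
lampbar_mid scene 0.63 [223.4 157.6] [0.4427 0.0148 0.15  ] [0.4491 0.0067 0.1585]
lampbar_mid scene 0.26 [256.4 147.4] [0.5018 0.1102 0.15  ] [0.4098 0.2538 0.016 ]
lampbar_mid top 0.84 [260.  229.7] [0.4436 0.0125 0.15  ] [0.443  0.0124 0.1616]
switch_top scene 0.39 [235.1 162.1] [ 0.5113 -0.0197  0.187 ] [ 0.509  -0.0165  0.1837]
switch_top top 0.6 [271.9 199.1] [ 0.5236 -0.0219  0.187 ] [ 0.5235 -0.0219  0.1879]
ring_dish scene 0.94 [172.4 230.9] [ 0.3995 -0.2058  0.    ] [ 0.4048 -0.2104  0.0078]
ring_dish scene 0.9 [144.  262.7] [ 0.4081 -0.3406  0.    ] [ 0.4171 -0.3468  0.0133]
ring_dish scene 0.71 [213.9 252. ] [ 0.5537 -0.2048  0.    ] [ 0.5587 -0.2104  0.0092]
ring_dish scene 0.65 [183.2 291.2] [ 0.5624 -0.3557  0.    ] [ 0.5639 -0.357   0.0029]
ring_dish top 0.91 [377.9 197.4] [ 0.5433 -0.3585  0.    ] [ 0.5416 -0.3549  0.0142]

[... 694 characters left out ...]
 [0.4054 0.2729 0.    ] [0.4135 0.2602 0.0118]
remote scene 0.23 [222.4 158.1] [0.3282 0.1549 0.    ] [0.4458 0.0059 0.1556]
remote top 0.72 [177.3 250.6] [0.3914 0.2728 0.    ] [0.3913 0.2688 0.0195]
{'time': 0.9, 'qpos': array([-1.285 ,  0.2863,  1.5767, -0.    ,  1.2786, -0.15  ]), 'dq': array([-0.0005, -0.0006, -0.002 , -0.0011, -0.0011, -0.0009]), 'joint_efforts': array([ -0.0002, -40.596 , -29.2945,  -0.0002,   0.0005,  -0.    ]), 'eef_pos': array([ 0.285 , -0.6119,  0.2314]), 'tcp_rot': array([ 0.9764,  0.2162, -0.    ,  0.    ]), 'contact_force': array([ 1.0067, -0.3688, -0.4572]), 'wrist_torque': array([-0.0258,  0.0323, -0.0284]), 'finger_force': 0.0, 'opening': 0.9981154050170037}
```

View pics/scene0.png

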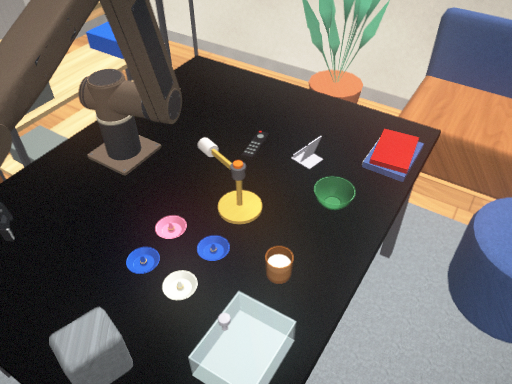

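View pics/top0.png

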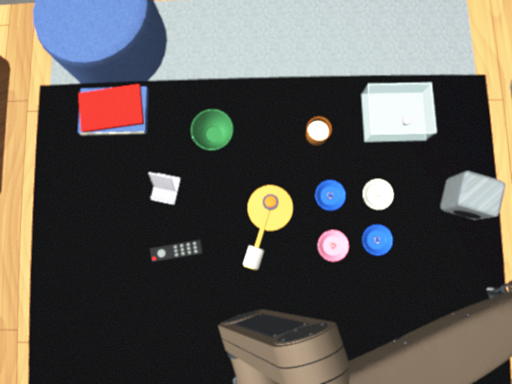

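The only white dish is at scene (180,286) / top (378,194). The others are two blue and one pink. The lamp hub is at scene (238,165) / top (270,203), with the head at top (254,258), pointing towards the robot. Next I refine these with the depth clouds.

```bash
cat >> h.py <<'E'
np.set_printoptions(precision=4,suppress=True)
def cloud(p,box):
    u0,v0,u1,v1=box; vv,uu=np.mgrid[v0:v1,u0:u1]; uv=np.c_[uu.ravel(),vv.ravel()].astype(float)
    K=np.array([[p['fx'],0,p['cx']],[0,p['fy'],p['cy']],[0,0,1]])
    n=cv2.undistortPoints(uv[:,None],K,np.array(p['D'],float))[:,0]
    d=p['depth'][v0:v1,u0:u1].ravel()
    X=np.array(p['xyz'])+(np.c_[n,np.ones(len(n))]*d[:,None])@rot(p).T
    return X[d>0],p['pixels'][v0:v1,u0:u1].reshape(-1,3)[d>0].astype(int),uv[d>0]
def circ(X,r=None):
    c=cv2.minEnclosingCircle(X[:,:2].astype(np.float32)); return np.array(c[0]),c[1]
def lamp(p,A,box):
    "heading of bar: points 25..125 mm out, at bar height"
    X,C,_=cloud(p,box); d=X[:,:2]-A; r=np.hypot(*d.T)
    m=(r>.03)&(r<.18)&(X[:,2]>.135)&(X[:,2]<.185)
    d=d[m]; return np.degrees(np.arctan2(d[:,1].mean(),d[:,0].mean())),m.sum(), [np.degrees(np.arctan2(*d[(r[m]>a)&(r[m]<b)].mean(0)[::-1])) for a,b in((.03,.06),(.06,.09),(.09,.12),(.13,.18))]
E
python3 - <<'E'
from h import *
P={n:ctrl.read_camera(n) for n in('scene','top')}
for n,b,o,L in(('scene',(155,265,205,305),(222,150,252,185),(190,130,260,190)),('top',(358,175,398,214),(255,188,288,218),(235,185,290,275))):
    p=P[n]
    X,C,uv=cloud(p,b); m=(C.min(1)>110)&(X[:,2]<.06); print(n,'dish',m.sum(),circ(X[m]),X[m].mean(0),'rim z',np.percentile(X[m][:,2],[5,50,95]))
    m2=m&(X[:,2]>.028); print('  cone',m2.sum(),X[m2].mean(0) if m2.any() else '')
    q=uv[m]; c=cv2.fitEllipse(cv2.convexHull(q.astype(np.float32))); print('  ell',c[0],atz(p,c[0],.02))
    X,C,uv=cloud(p,o); m=(C[:,0]>150)&(C[:,1]<C[:,0]*.6)&(C[:,2]<90)&(X[:,2]>.17); print('  button',m.sum(),X[m].mean(0),circ(X[m]),atz(p,uv[m].mean(0),.187))
    X,C,uv=cloud(p,o); m=(C[:,0]>150)&(C[:,1]>C[:,0]*.6)&(X[:,2]<.03);print('  base',m.sum(),circ(X[m]) if m.any() else '')
    for A in((.515,-.02),(.520,-.021)): print('  lamp',lamp(p,np.array(A),L))
E
```

```text
scene dish 850 (array([ 0.5431, -0.3474]), 0.05612509325146675) [ 0.5458 -0.3492  0.0096] rim z [-0.0006  0.0085  0.0205]
  cone 12 [ 0.5528 -0.3545  0.0333]
  ell (179.36033630371094, 284.8058166503906) [ 0.5516 -0.3546  0.02  ]
  button 33 [ 0.5202 -0.0224  0.1812] (array([ 0.5192, -0.0146]), 0.017654424533247948) [ 0.5242 -0.028   0.187 ]
  base 8 (array([0.352 , 0.1907]), 0.04205067828297615)
  lamp (np.float64(162.6034948601761), np.int64(359), [np.float64(162.8999240462354), np.float64(162.03308148026437), np.float64(161.50719924924286), np.float64(162.94469148304015)])
  lamp (np.float64(162.93101391386287), np.int64(350), [np.float64(163.73513285076288), np.float64(162.33322208201986), np.float64(161.99587791758577), np.float64(163.1543643505357)])
top dish 795 (array([ 0.5544, -0.3583]), 0.05143473669886589) [ 0.5536 -0.3557  0.0107] rim z [-0.0002  0.0095  0.0231]
  cone 12 [ 0.5457 -0.3499  0.0339]
  ell (377.65594482421875, 193.83518981933594) [ 0.5521 -0.3532  0.02  ]
  button 0 [nan nan nan] (array([0., 0.]), 0.0) [nan nan nan]
  base 717 (array([ 0.5313, -0.0208]), 0.06576399505138397)
  lamp (np.float64(159.7228847922746), np.int64(475), [np.float64(156.92351042502935), np.float64(158.7453671218483), np.float64(159.64821112562024), np.float64(159.95425214178047)])
  lamp (np.float64(160.00265883077756), np.int64(454), [np.float64(157.80588845475873), np.float64(159.22877188727537), np.float64(159.92150057282592), np.float64(160.181960933803)])<stdin>:8: RuntimeWarning: Mean of empty slice.
  ret = um.true_divide(
```

```bash
python3 - <<'E'
from h import *
for n in('scene','top'):
    p=ctrl.read_camera(n); b=(185,130,285,230) if n=='scene' else (235,175,335,275)
    im=p['pixels'][b[1]:b[3],b[0]:b[2],::-1]; im=cv2.resize(im,None,fx=4,fy=4,interpolation=cv2.INTER_NEAREST)
    I=im if n=='scene' else np.hstack([I,im])
cv2.imwrite('pics/crop1.png',I)
E
```

```text
(no output)
```

View pics/crop1.png

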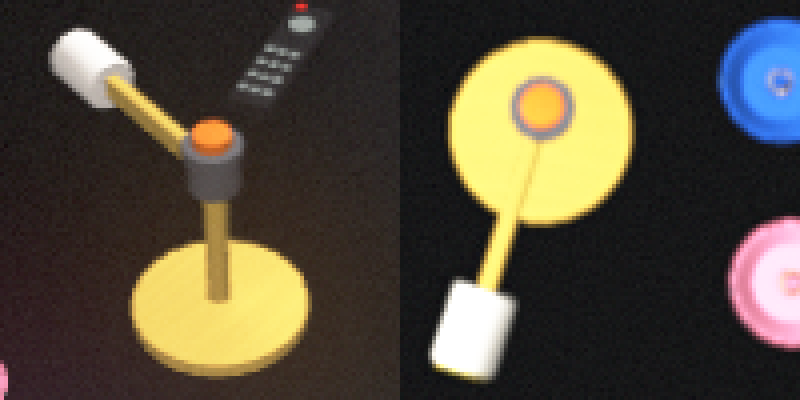

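The crop shows the button top at scene (238,163) / top (270,201.5), and the base disc centre at about top (270.2,207.7). The head is down and to the left in the top view.

```bash
python3 - <<'E'
from h import *
P={n:ctrl.read_camera(n) for n in('scene','top')}
s,t=P['scene'],P['top']
def seg(p,box,f,pts=False):
    u0,v0,u1,v1=box; h=cv2.cvtColor(p['pixels'][v0:v1,u0:u1],cv2.COLOR_RGB2HSV).astype(int)
    m=f(h).astype(np.uint8); n,l,st,c=cv2.connectedComponentsWithStats(m); i=1+st[1:,4].argmax()
    ys,xs=np.where(l==i); q=np.c_[xs+u0,ys+v0].astype(np.float32)
    return q.mean(0),cv2.fitEllipse(cv2.convexHull(q)),len(q)
org=lambda h:(h[...,0]>4)&(h[...,0]<20)&(h[...,1]>190)&(h[...,2]>150)
yel=lambda h:(h[...,0]>=20)&(h[...,0]<35)&(h[...,1]>80)&(h[...,2]>90)
wh=lambda h:(h[...,1]<70)&(h[...,2]>110)
a=seg(s,(225,150,252,172),org); b=seg(t,(255,188,288,215),org); print(a,b,atz(s,a[0],.184),atz(t,b[0],.187))
print('two',two(s,a[0],t,b[0]))
c=seg(t,(240,175,300,232),yel);print('base top',c,atz(t,c[1][0],.02))
c=seg(s,(210,185,270,230),yel);print('base scene',c,atz(s,c[1][0],.015))
for p,bx in((s,(155,265,205,305)),(t,(358,175,398,214))):
    c=seg(p,bx,wh); print('dish',c,atz(p,c[1][0],.02))
for p,bx in((s,(190,130,222,162)),(t,(238,242,270,275))):
    c=seg(p,bx,wh); print('head',c,atz(p,c[0],.16))
E
```

```text
Traceback (most recent call last):
ValueError: attempt to get argmax of an empty sequence
```

```bash
cat >> h.py <<'E'
def seg(p,box,f):
    u0,v0,u1,v1=box; h=cv2.cvtColor(np.ascontiguousarray(p['pixels'][v0:v1,u0:u1]),cv2.COLOR_RGB2HSV).astype(int)
    m=f(h).astype(np.uint8); n,l,st,c=cv2.connectedComponentsWithStats(m)
    if n<2: return None
    i=1+st[1:,4].argmax(); ys,xs=np.where(l==i); q=np.c_[xs+u0,ys+v0].astype(np.float32)
    return q.mean(0),cv2.fitEllipse(cv2.convexHull(q)),len(q)
org=lambda h:(h[...,0]>4)&(h[...,0]<21)&(h[...,1]>160)&(h[...,2]>150)
yel=lambda h:(h[...,0]>=20)&(h[...,0]<35)&(h[...,1]>80)&(h[...,2]>90)
wh=lambda h:(h[...,1]<70)&(h[...,2]>110)
E
python3 - <<'E'
from h import *
P={n:ctrl.read_camera(n) for n in('scene','top')}
s,t=P['scene'],P['top']
h=cv2.cvtColor(s['pixels'],cv2.COLOR_RGB2HSV);print(h[163,238],cv2.cvtColor(t['pixels'],cv2.COLOR_RGB2HSV)[201,270])
for p,bx in ((s,(225,150,252,172)),(t,(255,188,288,215))):
    c=seg(p,bx,org); print('button',c,c and atz(p,c[0],.186))
for p,bx in ((t,(240,175,300,232)),(s,(210,185,270,230))):
    c=seg(p,bx,yel);print('base',c,c and atz(p,c[1][0],.018))
for p,bx in((s,(155,265,205,305)),(t,(358,175,398,214))):
    c=seg(p,bx,wh); print('dish',c,c and atz(p,c[1][0],.02))
for p,bx in((s,(190,130,222,162)),(t,(238,242,270,275))):
    c=seg(p,bx,wh); print('head',c,c and atz(p,c[0],.16))
E
```

```text
[ 16 190 254] [ 22 181 255]
button (array([237.3889, 163.8194], dtype=float32), ((237.40945434570312, 163.79393005371094), (8.934548377990723, 9.424240112304688), 93.45654296875), 72) [ 0.5205 -0.0217  0.186 ]
button (array([271.8261, 201.1304], dtype=float32), ((270.1891784667969, 201.36985778808594), (9.638920783996582, 9.73981761932373), 67.911865234375), 23) [ 0.5182 -0.0216  0.186 ]
base (array([269.6233, 208.4044], dtype=float32), ((269.5380859375, 207.8165740966797), (46.396400451660156, 48.20211410522461), 18.2383975982666), 1553) [ 0.5166 -0.0163  0.018 ]
base (array([239.606 , 205.7439], dtype=float32), ((239.62913513183594, 204.93557739257812), (38.51839065551758, 43.7991943359375), 86.40859985351562), 1226) [ 0.5215 -0.0221  0.018 ]
dish (array([179.4575, 284.7986], dtype=float32), ((179.44818115234375, 284.8365173339844), (29.758567810058594, 36.34773635864258), 70.4343032836914), 859) [ 0.5519 -0.3545  0.02  ]
dish (array([377.6555, 193.7348], dtype=float32), ((377.6489562988281, 193.76708984375), (31.154022216796875, 32.34725570678711), 140.60707092285156), 807) [ 0.5523 -0.3532  0.02  ]
head (array([206.6883, 145.915 ], dtype=float32), ((207.63470458984375, 146.65081787109375), (15.406063079833984, 23.224979400634766), 130.65533447265625), 247) [0.3728 0.0246 0.16  ]
head (array([252.6703, 256.8571], dtype=float32), ((252.36351013183594, 257.1263732910156), (19.757871627807617, 27.962539672851562), 19.944602966308594), 364) [0.3697 0.0339 0.16  ]
```

```bash
python3 -m inch '[[1,0,0,-0.01,7],[1,0,0,-0.02,14],[1,0,0,-0.02,21],[1,0,0,-0.02,25],[1,0,0,-0.02,25]]'
python3 -m inch '[[1,0.009,-0.033,0,0],[1,0.018,-0.066,0,0],[1,0.027,-0.099,0,0],[1,0.036,-0.132,0,0],[1,0.045,-0.165,0,0]]'
```

```text
time: 1.72
eef_pos: [0.285, -0.612, 0.2517]
tcp_rot: [1.0, -0.001, 0.0, 0.0]
contact_force: [-0.4, -0.4, -0.2]
opening: 0.294
finger_force: 0.0
time: 2.13
eef_pos: [0.3301, -0.4453, 0.251]
tcp_rot: [1.0, 0.001, -0.0, -0.0]
contact_force: [0.3, 1.0, -0.4]
opening: 0.0
finger_force: 0.0
```

```bash
python3 -m inch '[[1,0.009,-0.033,0,0],[1,0.018,-0.066,0,0],[1,0.027,-0.099,0,0],[1,0.036,-0.132,0,0],[1,0.045,-0.165,0,0]]'
python3 -m inch '[[1,0.009,-0.033,0,0],[1,0.018,-0.066,0,0],[1,0.027,-0.099,0,0],[1,0.036,-0.132,0,0],[1,0.045,-0.165,0,0]]'
python3 -m inch '[[1,0.009,-0.033,0,0],[1,0.018,-0.066,0,0],[1,0.027,-0.099,0,0],[1,0.036,-0.132,0,0],[1,0.045,-0.165,0,0]]'
python3 -m inch '[[1,0,0,0.02,0],[1,0,0,0.04,0],[1,0,0,0.06,0],[1,0,0,0.08,0],[1,0,0,0.08,0]]'
python3 -m inch '[[1,0,0,0.01,0],[1,0,0,0.02,0],[1,0,0,0.03,0],[1,0,0,0.033,0],[1,0,0,0.033,0]]'
python3 - <<'E'
from h import *
I=[]
for n,b in(('scene',(185,110,285,210)),('top',(215,175,315,275))):
    p=ctrl.read_camera(n); I.append(cv2.resize(p['pixels'][b[1]:b[3],b[0]:b[2],::-1],None,fx=4,fy=4))
cv2.imwrite('pics/c2.png',np.hstack(I))
E
```

```text
time: 2.55
eef_pos: [0.3752, -0.2803, 0.2513]
tcp_rot: [1.0, 0.001, 0.0, 0.0]
contact_force: [0.5, 0.7, -0.1]
opening: 0.001
finger_force: 0.0
time: 2.97
eef_pos: [0.4203, -0.1153, 0.2515]
tcp_rot: [1.0, 0.001, 0.0, 0.0]
contact_force: [0.7, 0.1, -0.7]
opening: -0.0
finger_force: 0.0
time: 3.38
eef_pos: [0.4654, 0.0498, 0.2515]
tcp_rot: [1.0, 0.001, 0.0, 0.0]
contact_force: [0.4, 0.5, 0.2]
opening: -0.002
finger_force: 0.0
time: 3.8
eef_pos: [0.4622, 0.0485, 0.1669]
tcp_rot: [1.0, 0.001, -0.004, -0.0]
contact_force: [-0.7, 0.2, -1.4]
opening: 0.003
finger_force: 0.0
time: 4.22
eef_pos: [0.4648, 0.048, 0.1374]
tcp_rot: [1.0, -0.0, -0.001, -0.0]
contact_force: [-0.5, 0.1, -0.5]
opening: 0.001
finger_force: 0.0
```

View pics/c2.png

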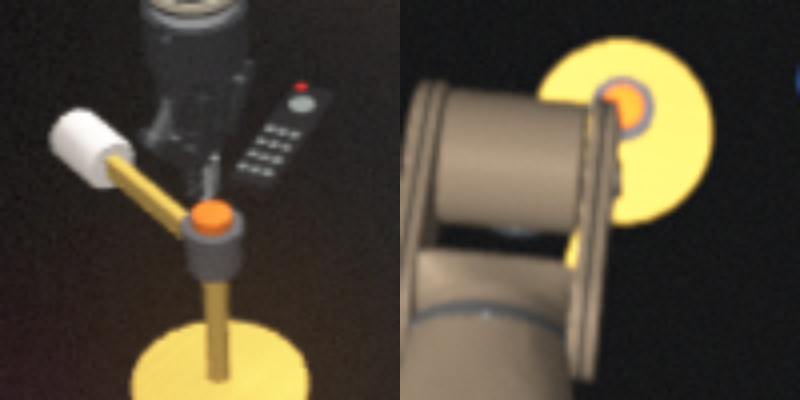

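The finger stands behind the bar, at crop (210,180), with the bar and head unmoved. Next I push the arm counter-clockwise along an arc.

```bash
python3 -m inch '[[1,-0.002,0.006,0,0],[1,-0.004,0.012,0,0],[1,-0.006,0.018,0,0],[1,-0.008,0.024,0,0],[1,-0.008,0.024,0,0]]'
python3 -m inch '[[1,-0.004,0.008,0,0],[1,-0.008,0.016,0,0],[1,-0.011,0.024,0,0],[1,-0.012,0.031,0,0],[1,-0.013,0.037,0,0]]'
python3 -m inch '[[1,0,0.007,0,0],[1,0,0.014,0,0],[1,0.001,0.020,0,0],[1,0.003,0.026,0,0],[1,0.005,0.031,0,0]]'
python3 - <<'E'
from h import *
p=ctrl.read_camera('scene'); t=ctrl.read_camera('top')
I=[cv2.resize(q['pixels'][b[1]:b[3],b[0]:b[2],::-1],None,fx=4,fy=4) for q,b in((p,(165,110,265,210)),(t,(230,175,330,275)))]
cv2.imwrite('pics/c3.png',np.hstack(I))
print(lamp(p,np.array((.518,-.019)),(170,110,290,220)))
E
```

```text
time: 4.73
eef_pos: [0.4571, 0.0229, 0.1385]
tcp_rot: [1.0, -0.001, 0.0, 0.0]
contact_force: [-0.0, 0.5, -0.0]
opening: -0.002
finger_force: 0.0
time: 5.15
eef_pos: [0.4439, -0.0137, 0.1383]
tcp_rot: [1.0, -0.001, -0.0, -0.0]
contact_force: [0.2, 1.3, -0.2]
opening: -0.002
finger_force: 1.0
time: 5.57
eef_pos: [0.4492, -0.0446, 0.1381]
tcp_rot: [1.0, -0.0, -0.0, -0.0]
contact_force: [0.9, 2.2, 0.5]
opening: -0.002
finger_force: 0.9
(np.float64(-138.89846386950245), np.int64(575), [np.float64(-140.3232854373013), np.float64(-146.34986884595313), np.float64(-139.69060888301158), np.float64(-136.68360099433687)])
```

View pics/c3.png

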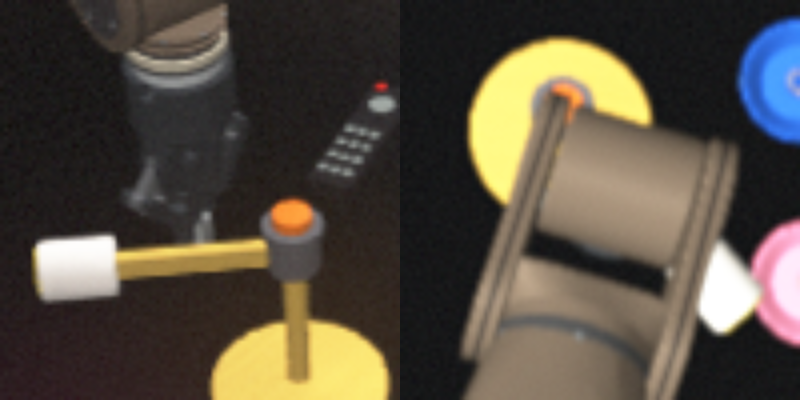

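The bar is turning with the finger: head at crop (75,268), heading about 221°. I continue to about 258°, then slow down.

```bash
python3 -m inch '[[1,0.003,0.007,0,0],[1,0.006,0.014,0,0],[1,0.010,0.021,0,0],[1,0.015,0.026,0,0],[1,0.020,0.031,0,0]]'
python3 -m inch '[[1,0.003,0.003,0,0],[1,0.006,0.005,0,0],[1,0.010,0.007,0,0],[1,0.012,0.009,0,0],[1,0.012,0.009,0,0]]'
cat >> h.py <<'E'
from scipy.optimize import least_squares
A=np.array((.518,-.019)); D=np.array((.552,-.354))
def head(p,box):
    "heading fitted to head + bar silhouettes via cloud: cylinder axis through points at r in .13-.185"
    X,C,_=cloud(p,box); d=X[:,:2]-A; r=np.hypot(*d.T)
    m=(r>.03)&(r<.19)&(X[:,2]>.12)&(X[:,2]<.185)&(abs(np.arctan2(d[:,1],d[:,0])+1.5)<.7)
    X=X[m]
    h=(r[m]>.135)&(X[:,2]>.128); H=X[h]
    def f(v):
        u=np.array([np.cos(v[0]),np.sin(v[0])]); q=H[:,:2]-A; s=q@np.array([-u[1],u[0]])
        return np.hypot(s,H[:,2]-.15+v[1])-.022
    a=least_squares(f,[-1.5,0],loss='soft_l1',f_scale=.002); b=lamp(p,A,box)
    return np.degrees(a.x[0]),a.x[1],len(H),b
E
python3 - <<'E'
from h import *
p=ctrl.read_camera('scene'); t=ctrl.read_camera('top')
I=[cv2.resize(q['pixels'][b[1]:b[3],b[0]:b[2],::-1],None,fx=4,fy=4) for q,b in((p,(165,110,265,210)),(t,(250,175,350,275)))]
cv2.imwrite('pics/c4.png',np.hstack(I))
print('want',np.degrees(np.arctan2(*(D-A)[::-1])))
print(head(p,(160,130,290,230)));print(head(t,(255,170,340,250)))
E
```

```text
time: 6.08
eef_pos: [0.4695, -0.0756, 0.1382]
tcp_rot: [1.0, -0.0, -0.0, -0.0]
contact_force: [-1.2, 1.5, -0.7]
opening: -0.005
finger_force: 0.9
time: 6.5
eef_pos: [0.4819, -0.0846, 0.1385]
tcp_rot: [1.0, -0.0, 0.0, 0.001]
contact_force: [0.1, -0.5, 0.3]
opening: 0.002
finger_force: 0.0
want -84.20475003948255
(np.float64(-97.15578276478969), np.float64(-0.026207952813813357), 316, (np.float64(-102.2043422404183), np.int64(531), [np.float64(-102.8847155990227), np.float64(-107.86267273260208), np.float64(-104.25513423804738), np.float64(-100.41328186145813)]))
(np.float64(-105.44701234278837), np.float64(-0.03903396451488355), 126, (np.float64(-105.0676385073325), np.int64(106), [np.float64(-107.39648170676598), np.float64(nan), np.float64(nan), np.float64(-105.04300378123182)]))h.py:36: RuntimeWarning: Mean of empty slice.
  d=d[m]; return np.degrees(np.arctan2(d[:,1].mean(),d[:,0].mean())),m.sum(), [np.degrees(np.arctan2(*d[(r[m]>a)&(r[m]<b)].mean(0)[::-1])) for a,b in((.03,.06),(.06,.09),(.09,.12),(.13,.18))]
  ret = um.true_divide(
```

View pics/c4.png

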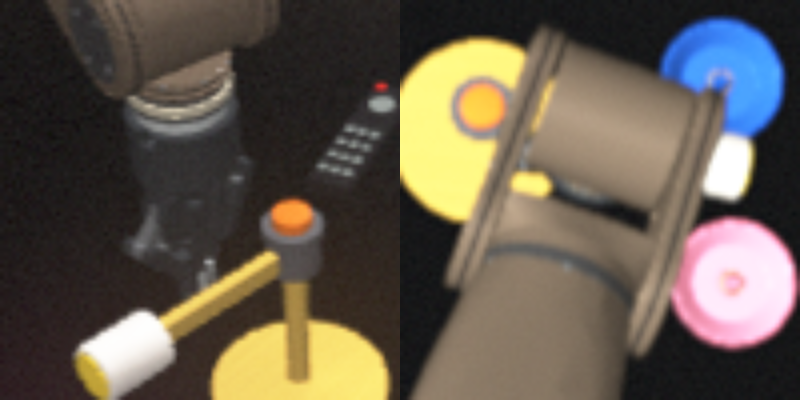

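The head is now at scene crop (130,355), heading about -103°. I push on slowly to about -90° and measure by silhouette fit.

```bash
python3 -m inch '[[1,0.003,0.002,0,0],[1,0.006,0.003,0,0],[1,0.009,0.005,0,0],[1,0.012,0.006,0,0],[1,0.014,0.006,0,0]]'
cat >> h.py <<'E'
def proj(p,X):
    R=rot(p).T; rv=cv2.Rodrigues(R)[0]; tv=-R@np.array(p['xyz'])
    K=np.array([[p['fx'],0,p['cx']],[0,p['fy'],p['cy']],[0,0,1]])
    return cv2.projectPoints(np.asarray(X,float)[:,None],rv,tv,K,np.array(p['D'],float))[0][:,0]
F=8
def hullmask(p,X,box):
    q=proj(p,X); u0,v0,u1,v1=box; m=np.zeros(((v1-v0)*F,(u1-u0)*F),np.uint8)
    h=cv2.convexHull(((q-[u0-.5,v0-.5])*F).astype(np.int32)); cv2.fillConvexPoly(m,h,1)
    return cv2.resize(m.astype(np.float32),None,fx=1/F,fy=1/F,interpolation=cv2.INTER_AREA)
def cyl(th,A):
    a=np.linspace(0,2*np.pi,40); u=np.array([np.cos(th),np.sin(th)]); n=np.array([-u[1],u[0]])
    return np.vstack([np.c_[A+r*u+.022*np.cos(a)[:,None]*n,.15+.022*np.sin(a)] for r in(.13,.185)])
def fit(p,box,g0=-90):
    "heading and radial/lateral check from the bright head silhouette (white+yellow lens)"
    u0,v0,u1,v1=box; h=cv2.cvtColor(np.ascontiguousarray(p['pixels'][v0:v1,u0:u1]),cv2.COLOR_RGB2HSV).astype(int)
    m=(h[...,2]>95).astype(np.float32)
    best=[]
    for g in np.arange(g0-20,g0+20,.25):
        M=hullmask(p,cyl(np.radians(g),A),box)
        w=cv2.dilate(M,np.ones((5,5)))>0   # ignore everything far from it
        best.append((float((M*m).sum()-(np.abs(M-m)*w).sum()*.5),g))
    best.sort(reverse=True); return [b[1] for b in best[:4]],best[0][0]
E
python3 - <<'E'
from h import *
p=ctrl.read_camera('scene'); t=ctrl.read_camera('top')
print(fit(p,(150,150,290,250)),fit(t,(255,170,340,250)))
for n,q in(('s',p),('t',t)):
    for r in ctrl.tip_of('lampbar_mid',q)[:1]+ctrl.tip_of('swivel_axis',q)[:1]: print(n,r['score'],atz(q,r['at'],.15))
vis=[]
for q,b in((p,(165,155,265,255)),(t,(255,155,355,255))):
    I=cv2.resize(q['pixels'][b[1]:b[3],b[0]:b[2],::-1],None,fx=4,fy=4)
    for g,c in((fit(q,(150,150,290,250) if q is p else (255,170,340,250))[0][0],(0,0,255)),):
        k=cv2.convexHull(((proj(q,cyl(np.radians(g),A))-[b[0]-.5,b[1]-.5])*4).astype(np.int32)); cv2.polylines(I,[k],True,c,1)
    vis.append(I)
cv2.imwrite('pics/c5.png',np.hstack(vis))
E
```

```text
time: 7.02
eef_pos: [0.4955, -0.0904, 0.1382]
tcp_rot: [1.0, -0.0, -0.0, 0.0]
contact_force: [-2.1, -1.2, -0.1]
opening: 0.003
finger_force: 0.8
([np.float64(-94.0), np.float64(-93.75), np.float64(-94.25), np.float64(-93.5)], 348.09375) ([np.float64(-92.25), np.float64(-93.0), np.float64(-93.25), np.float64(-93.5)], 267.171875)
s 0.91 [ 0.5145 -0.0963  0.15  ]
s 0.64 [ 0.5182 -0.0179  0.15  ]
```

View pics/c5.png

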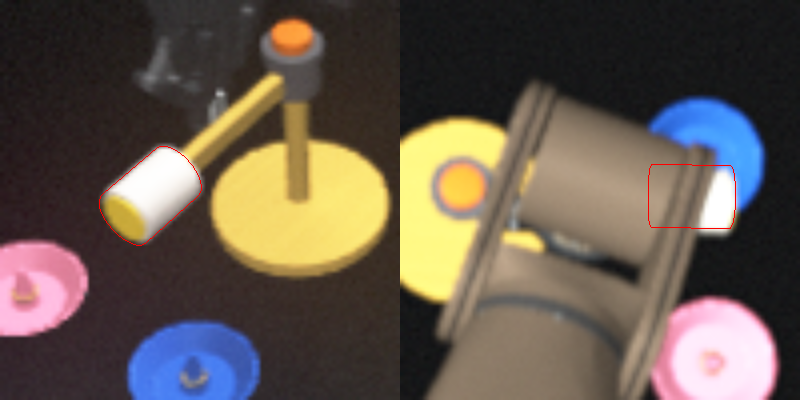

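The fit outlines the head well: scene crop (150,195), heading about -94°. About 10° remain.

```bash
python3 -m inch '[[1,0.002,0,0,0],[1,0.004,0,0,0],[1,0.006,0.001,0,0],[1,0.008,0.001,0,0],[1,0.008,0.001,0,0]]'
python3 - <<'E'
from h import *
p=ctrl.read_camera('scene'); t=ctrl.read_camera('top')
print(fit(p,(150,150,290,250)),fit(t,(255,170,340,250)))
E
```

```text
time: 7.73
eef_pos: [0.5037, -0.091, 0.1383]
tcp_rot: [1.0, -0.0, 0.0, -0.0]
contact_force: [0.3, 1.0, 0.6]
opening: 0.002
finger_force: 0.2
([np.float64(-87.75), np.float64(-88.0), np.float64(-87.5), np.float64(-87.25)], 330.140625) ([np.float64(-91.25), np.float64(-91.0), np.float64(-90.25), np.float64(-90.5)], 263.8515625)
```

```bash
python3 -m inch '[[1,0.001,0,0,0],[1,0.002,0,0,0],[1,0.003,0,0,0],[1,0.003,0,0,0]]'
python3 -m inch '[[1,-0.01,0,0,0],[1,-0.02,0,0,0],[1,-0.03,0,0,0]]'
python3 -m inch '[[1,0,0,-0.03,0],[1,-0.02,0,-0.06,0],[1,-0.03,-0.03,-0.09,0],[1,-0.03,-0.06,-0.11,0],[1,-0.03,-0.10,-0.11,0]]'
python3 -m inch '[[1,0,-0.04,0,0],[1,0,-0.08,0,0],[1,0,-0.12,0,0],[1,0,-0.16,0,0],[1,0,-0.16,0,0]]'
python3 - <<'E'
from h import *
p=ctrl.read_camera('scene'); t=ctrl.read_camera('top')
print('tip',ctrl.get_state()['eef_pos'])
print(fit(p,(150,150,290,250)),fit(t,(255,170,340,250)))
for n,q in(('s',p),('t',t)):
    for k in('lampbar_mid','swivel_axis','switch_top'):
        for r in ctrl.tip_of(k,q)[:1]: print(n,k,r['score'],np.round(r['at'],1),atz(q,r['at'],.187 if k=='switch_top' else .15))
vis=[]
for q,b in((p,(155,155,255,305)),(t,(245,135,400,255))):
    I=cv2.resize(q['pixels'][b[1]:b[3],b[0]:b[2],::-1],None,fx=3,fy=3)
    g=fit(q,(150,150,290,250) if q is p else (255,170,340,250))[0][0]
    for X,c in((cyl(np.radians(g),A),(0,0,255)),(np.array([[*A,.187],[*D,.04]]),(0,200,0)),(np.c_[A+.07*np.c_[np.cos(np.arange(0,6.3,.1)),np.sin(np.arange(0,6.3,.1))],0*np.arange(0,6.3,.1)+.02],(255,0,255)),(np.c_[A+.015*np.c_[np.cos(np.arange(0,6.3,.1)),np.sin(np.arange(0,6.3,.1))],0*np.arange(0,6.3,.1)+.187],(255,0,0))):
        k=cv2.convexHull(((proj(q,X)-[b[0]-.5,b[1]-.5])*3).astype(np.int32)); cv2.polylines(I,[k],True,c,1)
    vis.append(cv2.copyMakeBorder(I,0,450-I.shape[0],0,0,cv2.BORDER_CONSTANT))
cv2.imwrite('pics/c6.png',np.hstack(vis))
E
```

```text
time: 8.17
eef_pos: [0.5063, -0.0911, 0.1383]
tcp_rot: [1.0, -0.0, 0.0, 0.0]
contact_force: [-1.4, -1.3, 0.0]
opening: 0.002
finger_force: 0.6
time: 8.42
eef_pos: [0.4752, -0.0908, 0.1382]
tcp_rot: [1.0, -0.0, 0.0, -0.0]
contact_force: [-1.4, -0.3, 0.4]
opening: 0.002
finger_force: 0.0
time: 8.83
eef_pos: [0.4477, 0.0082, 0.2543]
tcp_rot: [1.0, -0.002, 0.006, 0.001]
contact_force: [1.5, 0.4, -0.3]
opening: 0.001
finger_force: 0.0
time: 9.25
eef_pos: [0.4445, 0.1743, 0.2484]
tcp_rot: [1.0, 0.003, 0.0, -0.002]
contact_force: [0.5, -1.0, 0.8]
opening: -0.004
finger_force: 0.0
tip [0.4452 0.1701 0.2481]
([np.float64(-85.25), np.float64(-85.5), np.float64(-85.75), np.float64(-85.0)], 334.453125) ([np.float64(-90.25), np.float64(-90.0), np.float64(-86.75), np.float64(-89.5)], 263.0625)
s lampbar_mid 0.7 [225.6 188. ] [ 0.5264 -0.0924  0.15  ]
s swivel_axis 0.87 [235.1 170.6] [ 0.5071 -0.0164  0.15  ]
t lampbar_mid 0.7 [296.5 195.8] [ 0.5357 -0.0913  0.15  ]
t swivel_axis 0.78 [267.4 204.8] [ 0.5123 -0.0095  0.15  ]
t switch_top 0.56 [273.5 198. ] [ 0.5265 -0.0263  0.187 ]
```

View pics/c6.png

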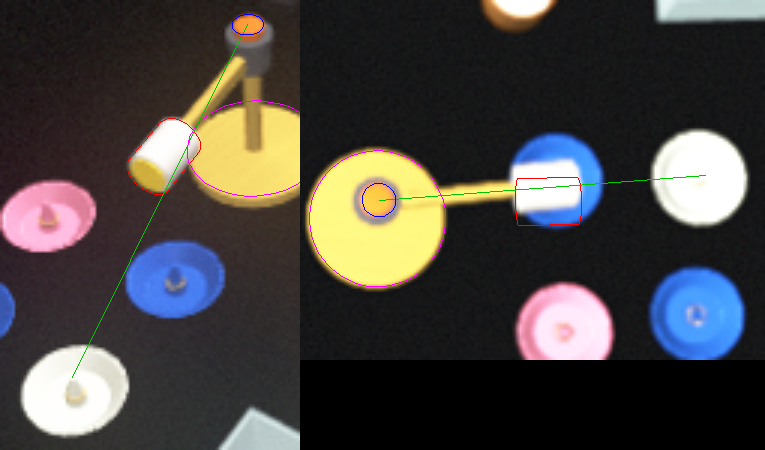

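Bare view: the head is at top crop (545,187) and scene crop (165,155), and the outline fits in scene. The top fit was misled by the blue dish behind the head, so I refit with white only, using the axis and dish seen by the same camera.

```bash
cat > m.py <<'E'
from h import *
from scipy.optimize import minimize
p=ctrl.read_camera('scene'); t=ctrl.read_camera('top')
a=np.arange(0,6.3,.1); ci=np.c_[np.cos(a),np.sin(a)]
box=lambda u,th:[u]
def bar(th,A):
    u=np.array([np.cos(th),np.sin(th)]); n=np.array([-u[1],u[0]])
    return np.array([[*(A+r*u+s*n),z] for r in(.02,.13) for s in(-.006,.006) for z in(.14,.16)])
def hsv(p,b): return cv2.cvtColor(np.ascontiguousarray(p['pixels'][b[1]:b[3],b[0]:b[2]]),cv2.COLOR_RGB2HSV).astype(int)
def cost(M,m,w): return (np.abs(M-m)*w).sum()
for n,q,hb,bb,db,ob in(('scene',p,(190,185,230,225),(205,185,275,230),(155,265,205,305),(225,150,252,172)),('top',t,(305,175,350,215),(240,175,292,235),(358,175,398,214),(255,188,288,215))):
    h=hsv(q,hb); m=(((h[...,1]<75)&(h[...,2]>110))|((h[...,0]>18)&(h[...,0]<35)&(h[...,2]>70)&(h[...,1]>75))).astype(np.float32)
    # button: reddish-orange region vs disc z .187 ; dish rim
    ho=hsv(q,ob); mo=((ho[...,0]>3)&(ho[...,0]<24)&(ho[...,1]>150)&(ho[...,2]>190)).astype(np.float32)
    def but(v): return np.vstack([np.c_[v+.015*ci,0*a+z] for z in(.187,.180)])
    b=minimize(lambda v:cost(hullmask(q,but(v),ob),mo,1),A,method='Nelder-Mead',options=dict(initial_simplex=[A,A+[.006,0],A+[0,.006]],xatol=2e-4))
    hd=hsv(q,db); md=((hd[...,1]<90)&(hd[...,2]>90)).astype(np.float32)
    d=minimize(lambda v:cost(hullmask(q,np.vstack([np.c_[v+.047*ci,0*a+.02],np.c_[v+.025*ci,0*a]]),db),md,1),D,method='Nelder-Mead',options=dict(initial_simplex=[D,D+[.006,0],D+[0,.006]],xatol=2e-4))
    def f(v):
        M=hullmask(q,cyl(v[0],v[1:]),hb); B=hullmask(q,bar(v[0],v[1:]),hb); M=np.maximum(M,B); return cost(M,m,1)
    for A0 in(b.x,A):
        th=min(np.radians(np.arange(-92,-78,.2)),key=lambda g:f([g,*A0])); print(n,'A',A0,'th',np.degrees(th),f([th,*A0]),'want',np.degrees(np.arctan2(*(d.x-A0)[::-1])))
    g=minimize(f,[th,*b.x],method='Nelder-Mead',options=dict(initial_simplex=np.array([[th,*b.x]]*4)+np.vstack([np.zeros(3),np.diag([.06,.006,.006])]),xatol=2e-4))
    c=g.x[1:]; H=c+.1575*np.array([np.cos(g.x[0]),np.sin(g.x[0])])
    print('  free',np.degrees(g.x[0]),c,g.fun,'head ctr',H,'btn->head',np.degrees(np.arctan2(*(H-b.x)[::-1])),'dish',d.x,b.fun,d.fun)
E
python3 m.py
```

```text
scene A [ 0.517  -0.0161] th -84.9999999999999 264.89062 want -84.20139872552498
scene A [ 0.518 -0.019] th -85.1999999999999 274.01562 want -84.324094867535
  free -84.95316380799208 [ 0.5171 -0.0165] 264.140625 head ctr [ 0.531  -0.1734] btn->head -84.9189614262148 dish [ 0.5512 -0.3535] 20.34375 44.09375
top A [ 0.5184 -0.0171] th -85.1999999999999 43.546875 want -84.51965896870382
top A [ 0.518 -0.019] th -84.7999999999999 46.09375 want -84.41280530931114
  free -85.32948002126741 [ 0.5192 -0.0174] 43.328125 head ctr [ 0.5321 -0.1744] btn->head -85.05430944155378 dish [ 0.5507 -0.3531] 25.171875 106.46875
```

Both cameras agree: the heading is -85.1° and about -84.4° is wanted, which is within measurement error. Next is the button.

```bash
python3 -m inch '[[1,0.0146,0.0374,0,0],[1,0.0292,0.0748,0,0],[1,0.0438,0.1122,0,0],[1,0.0584,0.1496,0,0],[1,0.073,0.187,0,0]]'
python3 -m inch '[[1,0,0,0,0],[1,0,0,0.015,0],[1,0,0,0.03,0],[1,0,0,0.045,0],[1,0,0,0.05,0]]'
python3 -m inch '[[1,0,0,0,0],[1,0,0,0.002,0],[1,0,0,0.004,0],[1,0,0,0.006,0],[1,0,0,0.006,0]]'
```

```text
time: 10.17
eef_pos: [0.5196, -0.0204, 0.2485]
tcp_rot: [1.0, -0.001, 0.0, 0.0]
contact_force: [0.7, 0.2, 0.6]
opening: -0.002
finger_force: 0.0
time: 10.58
eef_pos: [0.5178, -0.0181, 0.1957]
tcp_rot: [1.0, -0.001, -0.002, -0.001]
contact_force: [-0.8, -0.3, -0.4]
opening: -0.004
finger_force: 0.0
time: 11.0
eef_pos: [0.5194, -0.018, 0.1927]
tcp_rot: [1.0, -0.0, 0.0, 0.0]
contact_force: [0.2, 1.0, 0.2]
opening: -0.001
finger_force: 0.0
```

```bash
python3 -m inch '[[1,0,0,0.002,0],[1,0,0,0.004,0],[1,0,0,0.006,0],[1,0,0,0.008,0],[1,0,0,0.008,0]]'
python3 -m inch '[[1,0,0,0.001,0],[1,0,0,0.002,0],[1,0,0,0.003,0],[1,0,0,0.003,0],[1,0,0,0.003,0]]'
```

```text
time: 11.42
eef_pos: [0.5194, -0.018, 0.1844]
tcp_rot: [1.0, -0.0, 0.0, -0.0]
contact_force: [-0.1, 0.5, 3.0]
opening: -0.001
finger_force: 1.1
time: 11.83
eef_pos: [0.5194, -0.018, 0.1816]
tcp_rot: [1.0, -0.0, 0.0, 0.0]
contact_force: [-1.0, -1.0, 3.7]
opening: 0.003
finger_force: 1.8
```

```bash
python3 -m inch '[[1,0,0,0.001,0],[1,0,0,0.0015,0],[1,0,0,0.0015,0]]'
```

```text
time: 12.08
eef_pos: [0.5195, -0.018, 0.181]
tcp_rot: [1.0, -0.0, 0.0, 0.0]
contact_force: [-3.2, 0.6, 7.8]
opening: -0.004
finger_force: 3.7
```

The force jumped past 4 N with the tip stuck at 0.181, so the button is fully in. I release and retreat.

```bash
python3 -m inch '[[1,0,0,-0.004,0],[1,0,0,-0.010,0],[1,0,0,-0.025,0],[1,0,0,-0.045,0],[1,0,0,-0.07,0]]'
python3 -m inch '[[1,-0.014,-0.037,0,0],[1,-0.029,-0.075,0,0],[1,-0.044,-0.112,0,0],[1,-0.058,-0.150,0,0],[1,-0.073,-0.187,0,0]]'
python3 -m inch '[[1,0,0,0,0],[1,0,0,0,0],[1,0,0,0,0]]'
python3 m.py; python3 - <<'E'
from h import *
p=ctrl.read_camera('scene'); t=ctrl.read_camera('top')
cv2.imwrite('pics/f.png',np.hstack([cv2.resize(q['pixels'][:,:,::-1],(400,300)) for q in(p,t)]))
E
```

```text
time: 12.5
eef_pos: [0.5178, -0.0178, 0.2481]
tcp_rot: [1.0, -0.0, -0.003, -0.0]
contact_force: [0.3, 0.1, 0.5]
opening: 0.001
finger_force: 0.0
time: 12.92
eef_pos: [0.4452, 0.1703, 0.2494]
tcp_rot: [1.0, -0.001, -0.0, 0.0]
contact_force: [0.9, 0.2, -0.6]
opening: 0.0
finger_force: 0.0
time: 13.17
eef_pos: [0.4462, 0.1689, 0.2494]
tcp_rot: [1.0, 0.0, -0.0, 0.0]
contact_force: [-0.6, 0.1, -0.0]
opening: -0.005
finger_force: 0.0
scene A [ 0.5173 -0.0167] th -84.9999999999999 262.28125 want -84.24581273888836
scene A [ 0.518 -0.019] th -85.1999999999999 272.07812 want -84.324094867535
  free -85.74529551278887 [ 0.519  -0.0163] 260.921875 head ctr [ 0.5307 -0.1734] btn->head -85.11789871153488 dish [ 0.5512 -0.3535] 19.53125 44.09375
top A [ 0.5184 -0.0171] th -85.1999999999999 43.546875 want -84.51965896870382
top A [ 0.518 -0.019] th -84.7999999999999 45.84375 want -84.41280530931114
  free -85.45350768880733 [ 0.5196 -0.0174] 43.3125 head ctr [ 0.532  -0.1744] btn->head -85.0581700088943 dish [ 0.5507 -0.3531] 24.171875 108.46875
```

View pics/f.png

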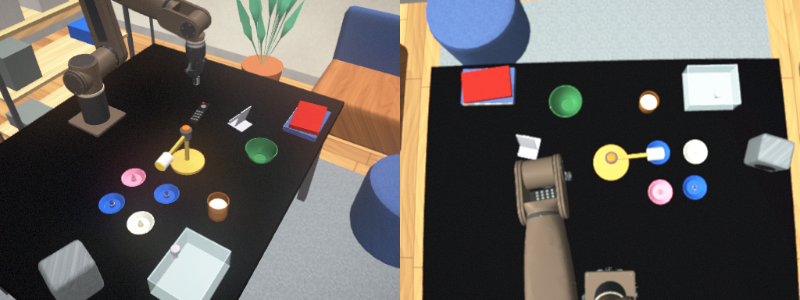

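The arm has held its heading: head at top (655,153), in line with the white dish at (695,152). The lamp is lit, everything else is where it was, and the robot is clear.

```bash
python3 -c "
from plant import ctrl
print(ctrl.sign_off())"
```

```text
the job is handed in; nothing more can be done
None
```

I handed the job in with the lamp head pointing at the white ring dish to within about 1° (measured −85.1°, wanted about −84.4°). The orange button was pressed to its stop and released, the lamp came on, and nothing else on the table was seen to move.

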